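Fill the bush tray and peel off a cover for it

TASK

Set the two loose bushes upright in the two empty recesses of the tray, so that the four stand in neat rows, and leave them there. Then peel the top cover off the stuck stack: raise the corner with the ear about 4 cm first, while the opposite corner still rests on the stack, and only then lift the whole cover away. Finish while still holding the cover, still and level, square over the middle of the tray and about 10 cm above it, touching nothing else, and do not disturb the spray can.

Things in the scene. Friction and masses are not known exactly. Their poses are not given: they have to be found in the camera images.
- tray: fixed square aluminium loading tray 140x140x16 mm with four round recesses in two rows of two, 34 mm wide and 6 mm deep, centres at x, y = +-34 mm from the tray's centre. Origin at the centre of its underside, x and y along its edges, z up. The row on its -x side (nearer the robot) is empty at the start, the other row holds bushes
- tray_mid (a point): centre of the tray's top face, 16 mm above the bench
- tray_hole0 (a point): mouth centre (top face) of the empty recess at x=-34, y=+34 mm of the tray; its floor is 6 mm lower
- tray_hole1 (a point): mouth centre of the empty recess at x=-34, y=-34 mm of the tray
- tray_hole2 (a point): mouth centre of the recess at x=+34, y=+34 mm, already filled with bush_c
- tray_hole3 (a point): mouth centre of the recess at x=+34, y=-34 mm, already filled with bush_d
- bush_a: plain steel stepped bush, 26 mm across, 22 mm high, standing upright, 50 g; origin at the centre of its underside; standing loose on the bench between tray and magazine
- bush_b: plain steel stepped bush, 26 mm across, 22 mm high, standing upright, 50 g; origin at the centre of its underside; the second loose one on the bench
- bush_c: the same bush, already standing in the tray
- bush_d: the same bush, already standing in the tray
- magazine: fixed holder with a stack of nested square covers 140x140 mm, one corner toward the robot. Origin on the bench under its centre; x, y along the covers' edges, z up. The three lower covers are fixed, their top 25 mm above the bench. At the middle of each of the four sides stands a post with a rubber lip, 24 mm wide, 35 mm high, 72 to 85 mm from the centre
- lip (a point): tip of the sprung rubber lip on the magazine's -x post (all four are alike), 31 mm above the bench. Each lip reaches 4 mm over the top cover's edge and keeps it stuck; it folds up and lets go once that edge has risen about 9 mm, at about 3 N, then snaps back
- cover: the loose top cover of the stack: grey formed plastic, 140x140x4 mm with a raised 92x92 mm middle panel (5.5 to 8 mm high), 110 g. Origin at the centre of its underside, x and y along its edges (as the magazine's at the start), z up. Over its (-x,-y) corner, the one toward the robot, stands an upright ear
- cover_ear (a point): the place to grip: in the ear, 26 mm above the cover's underside and 78 mm from its centre along the diagonal. The ear is 10 mm thick along that diagonal (grip it across this), 30 mm wide, and its top is 38 mm above the cover's underside
- cover_near (a point): underside of the cover at the corner with the ear (4 mm in from each edge), 93 mm from the centre
- cover_far (a point): underside of the cover at the opposite corner (4 mm in from each edge), 93 mm from the centre
- cover_mid (a point): centre of the cover's underside
- spray_can: bystander: spray can 66 mm wide, 159 mm high, at the left; origin at the centre of its foot
There are look-alikes about, which are no part of the job. What is shaped like the bush_b but brown is not meant.

How it is judged:
By the outcome, as a careful person would: the job done as asked, in the order asked, and still so for the second after the job is handed in, while the arm keeps its last pose, push and grip.
It also fails if it takes over 72 s, if anything falls off the work surface, if the arm or the gripper's body presses on something with over 40 N, if the wrist force passes 120 N, or if a joint passes its speed limit or range.

ROBOT

A 6-joint arm with a two-finger parallel gripper is mounted at the origin on a cart in front of the work surface, level with it; the furniture and walls round the work are solid. World frame = base frame: x ahead of the robot, y to its left, z up, the work surface at z = 0. Lengths are in m, angles in rad, forces in N, time in s.
With the tool pointing down it reaches from about 0.375 to 0.975 m from the base axis. Payload 3.8 kg.
Tool frame: the origin (TCP) lies at the very end of the fingers, on their centre line; the grasp point (between the pads) lies 19 mm behind it; z points along the fingers, x is the direction in which the jaws open and shut, and the axes are right-handed (so a half turn about z gives the same grasp; the last joint's range is limited). The gripper opens to 85 mm and grips with 20 to 120 N. Pads are 22 mm wide; open, the fingers measure 114 mm over their backs; the gripper's body (76 mm by 85 mm) begins 54 mm behind the grasp point. The pads swing forward as they close: fully open they stand 13 mm farther back than shut.
Start: joints at [1.158, 0.264, 1.604, -0, 1.274, -0.037], TCP at [0.248, 0.628, 0.231] pointing down, gripper open.
Joint ranges: [-2.63, 2.63], [-0.94, 2.18], [0.31, 2.57], [-1.31, 4.45], [0, 2.66], [-2.55, 2.55]. Speed limits (rad/s): [2.57, 2.57, 3.14, 3.14, 3.14, 3.14].

INTERFACE

Orientations are given as a 3x3 rotation matrix whose columns are the frame's x, y, z axes.
In Python, from cell import r, eyes gives the robot as it stands.
- The arm moves only by the shell command python3 -m inch 'ROWS'. ROWS is JSON, a list that holds one entry, the list of rows, each a list of 7 numbers: the closure in counts, from 0 (fully open) to 255 (shut), then the shift along the tool's x, y, z in cm, then the turn, a rotation vector about the tool's x, y, z in rad. In form: [[[claw, tx, ty, tz, ax, ay, az], ...]]. A call has exactly 8 rows; each row is the pose to reach, as a shift and turn from the pose commanded when the call began, along the tool's axes at that moment; what a row does not reach only later rows make up. A row lasts 1/8 s, in which the tool goes at most 62.5 mm and 10.7 degrees, less where a joint would pass 70% of its speed; a pose out of reach is approached as far as the arm can. A call with a gripper value outside its range is refused whole. The fingers move at their own pace and stop on an object; the grip force is fixed at half the most. Time passes only in rows, so rows that repeat a pose let the fingers close, or fill a call up. It gives the time, the measured TCP pose, the force and the opening at its end, in the units of the state.
- r.state(): the state, without advancing time (a new reading comes with each control period).
- eyes.grab_frame(name): name is "scene" or "top" or "wrist"; returns a dict with "color" (384x512x3 uint8, red, green, blue), "K" (3x3 intrinsics, pixels), "k1" (the pictures are not rectified: a ray, as slopes to the right and down, at radius r is drawn at 1 + k1 r^2 times it, then the intrinsics apply), "position" and "rotation" of the camera in the world. Camera axes: x right, y down, z forward; pixel columns grow to the right and rows downward; lengths in m; the calibration is good to about 2 mm. A picture is of the moment at which its call begins. There is no depth.
- r.close_job(): hands the job in, once; it reports no verdict.
The state is a dict: "clock": time; "joint_positions": joint angles; "qd": joint speeds; "joint_efforts": joint torques, N m; "ee_pos": TCP position; "ee_rot": TCP orientation; "force": force on the tool from outside, world axes, zero at the start; "torque": the same for the moment, N m; "opening": opening from 0.0 (shut) to 1.0 (fully open).
Only numpy, scipy, OpenCV 4.12 (cv2) and the standard library are available. Lean on these libraries where they do the work, as an engineer would, in place of code of your own. Each camera call takes 0.05 s, during which the arm holds its last target.

## Working session

There is one attempt and no reset: what is moved stays moved. The work goes in short steps, Python scripts to look and compute and a shell command to move; the robot and the scene stay as the last step left them, time stands still between calls to the robot, and variables do not carry over. Pictures are saved under pics/ and viewed, and the job is handed in when it is done.

```bash
ls; mkdir -p pics
python3 - <<'E'
from cell import r,eyes
import cv2
print(r.state())
for n in ["scene","top","wrist"]:
    f=eyes.grab_frame(n); print(n,f["K"],f["k1"],f["position"],f["rotation"])
    cv2.imwrite(f"pics/{n}0.png",f["color"][:,:,::-1])
E
```

```text
pics
{'clock': 0.0, 'joint_positions': array([ 1.15811623e+00,  2.64779075e-01,  1.60540935e+00,  1.04150386e-05,
        1.27373312e+00, -3.69130437e-02]), 'qd': array([ 0.00105263,  0.0009783 , -0.00045394,  0.00107542, -0.00196074,
        0.00026811]), 'joint_efforts': array([-1.57547802e-04, -5.15110373e+01, -3.67316401e+01, -1.30831522e-04,
        1.30144510e-02, -9.88050601e-06]), 'ee_pos': array([0.2474169 , 0.62720251, 0.22992551]), 'ee_rot': array([[ 3.66987918e-01,  9.30225230e-01, -9.43158623e-04],
       [ 9.30222798e-01, -3.66989117e-01, -2.12937807e-03],
       [-2.32693016e-03, -9.58916276e-05, -9.99997288e-01]]), 'force': array([ 0.12208336, -0.87810038,  0.22234835]), 'torque': array([ 0.01804328, -0.0037908 ,  0.00149316]), 'opening': 1.0006305695776845}
scene [[422.5197845    0.         257.34234358]
 [  0.         422.5197845  192.61332659]
 [  0.           0.           1.        ]] 0.009546316685056648 [ 0.10071455 -0.88694113  0.61156372] [[ 0.90273891 -0.20834809  0.37636887]
 [-0.42977613 -0.39847782  0.81025175]
 [-0.01883976 -0.89320014 -0.44926448]]
top [[404.25799317   0.         261.45314387]
 [  0.         404.25799317 190.68488466]
 [  0.           0.           1.        ]] -0.07691689980944871 [0.2783991  0.06547688 1.19513234] [[ 0.11238371 -0.97007889  0.21521349]
 [-0.99365898 -0.10896882  0.0277061 ]
 [-0.00342555 -0.21696253 -0.97617392]]
wrist [[274.50997159   0.         251.62821737]
 [  0.         274.50997159 190.84168353]
 [  0.           0.           1.        ]] -0.05656360581291159 [0.17997528 0.6542485  0.37324063] [[ 0.36728481  0.89080389  0.26752625]
 [ 0.930103   -0.35077065 -0.10894201]
 [-0.00320561  0.28883971 -0.9573721 ]]
```

View pics/scene0.png

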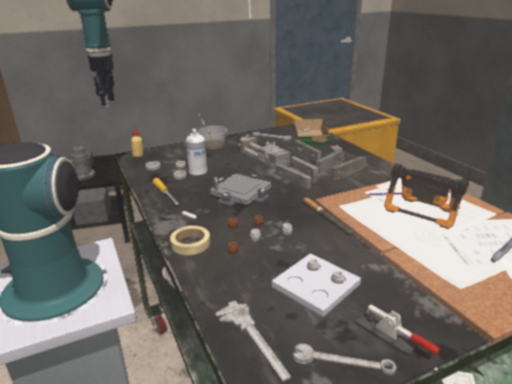

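View pics/top0.png

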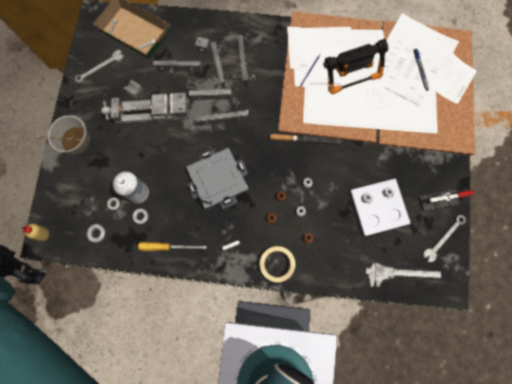

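View pics/wrist0.png

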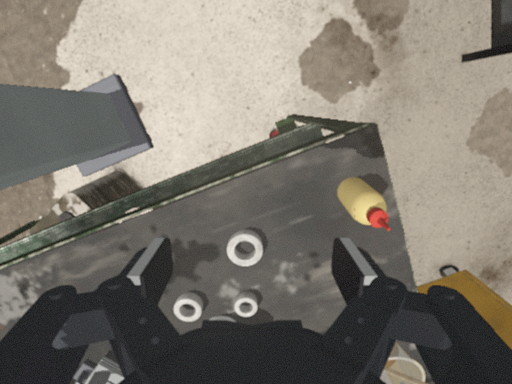

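The top view shows two grey loose bushes at about (308,182) and (301,211). The brown look-alikes are at (281,196), (272,217) and (309,238). The tray is at (380,207), with filled recesses at (367,199) and (391,192), and the magazine is at (217,178). White rings at the left, (113,204), (140,216) and (96,233), are lookalikes too. I'll check with close crops.

```bash
cat > h.py <<'E'
import numpy as np, cv2
from cell import r,eyes
def ray(f,u,v):
    K=f["K"]; d=np.array([(u-K[0,2])/K[0,0],(v-K[1,2])/K[1,1]]); k=f["k1"]
    s=d.copy()
    for _ in range(20): s=d/(1+k*(s@s))
    return np.array(f["rotation"])@np.array([s[0],s[1],1.])
def pt(f,u,v,z):
    d=ray(f,u,v); p=np.array(f["position"]); return p+d*(z-p[2])/d[2]
def proj(f,P):
    c=np.array(f["rotation"]).T@(np.array(P)-f["position"]); s=c[:2]/c[2]; s=s*(1+f["k1"]*(s@s))
    return s[0]*f["K"][0,0]+f["K"][0,2], s[1]*f["K"][1,1]+f["K"][1,2]
def crop(f,u0,v0,u1,v1,k,name):
    cv2.imwrite(name,cv2.resize(f["color"][v0:v1,u0:u1,::-1],None,fx=k,fy=k,interpolation=cv2.INTER_CUBIC))
E
python3 - <<'E'
from h import *
f=eyes.grab_frame("top")
crop(f,255,160,415,250,5,"pics/t1.png")
crop(f,175,140,255,215,8,"pics/t2.png")
f=eyes.grab_frame("scene")
crop(f,200,165,370,315,4,"pics/s1.png")
E
```

```text
(no output)
```

View pics/t1.png

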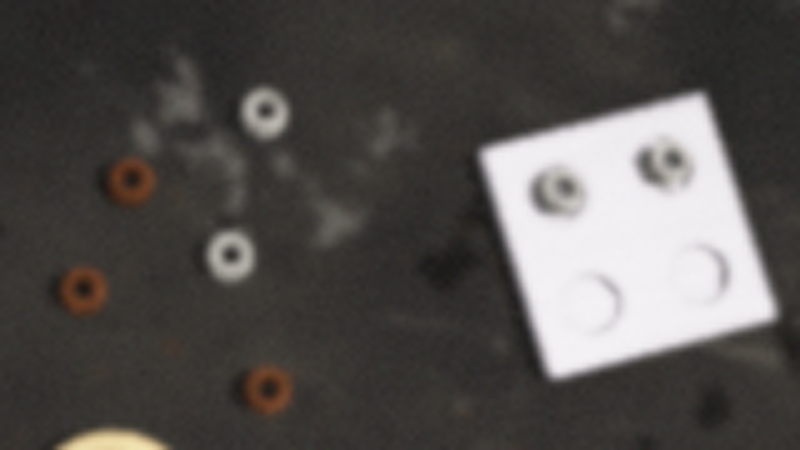

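View pics/t2.png

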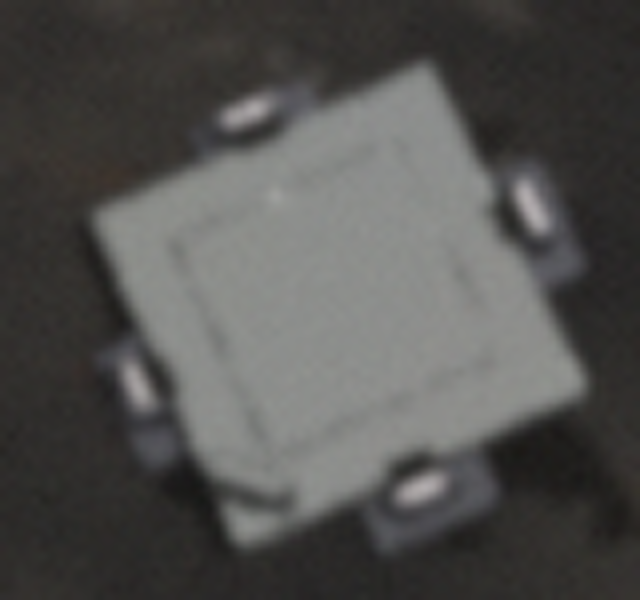

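View pics/s1.png

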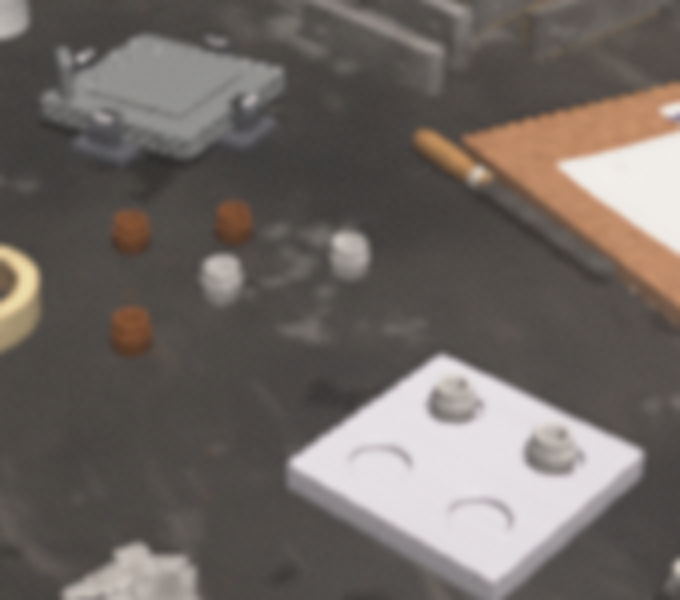

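Run:
```python
from h import *
f=eyes.grab_frame("top"); g=eyes.grab_frame("scene")
np.set_printoptions(precision=4,suppress=True)
def U(x,y,u0,v0,k): return u0+(x+.5)/k-.5, v0+(y+.5)/k-.5
def sq(c,z,name):
    P=np.array([pt(f,*p,z)[:2] for p in c]); m=P.mean(0)
    e=np.roll(P,-1,0)-P
    print(name,"\n",P,"mid",m,"edges",np.linalg.norm(e,axis=1),"ang",np.degrees(np.arctan2(e[:,1],e[:,0]))%90)
sq([U(*p,255,160,5) for p in [(480,148),(707,91),(779,318),(551,382)]],.016,"tray")
sq([U(*p,175,140,8) for p in [(92,213),(430,60),(588,388),(240,548)]],.029,"cover")
for n,p in dict(b1=(265,112),b2=(231,256),br1=(131,181),br2=(83,290),br3=(269,389)).items():
    print(n,pt(f,*U(*p,255,160,5),.022))
for n,p in dict(b1=(350,240),b2=(222,265)).items():
    print(n,"scene",pt(g,*U(*p,200,165,4),.022))
for n,p in dict(h0=(590,303),h1=(700,274),c=(566,188),d=(673,160)).items():
    print(n,pt(f,*U(*p,255,160,5),.016),pt(f,*U(*p,255,160,5),.032))
sq_=[pt(g,*U(*p,200,165,4),.016) for p in [(442,354),(643,455),(493,583),(288,466)]]
print("tray scene",np.array(sq_),np.mean(sq_,0))
print("spray", pt(f,132,198,0), pt(f,123,180,.159))
```

```text
tray 
 [[ 0.5727 -0.1663]
 [ 0.6237 -0.302 ]
 [ 0.4895 -0.3509]
 [ 0.437  -0.2173]] mid [ 0.5307 -0.2591] edges [0.145  0.1428 0.1436 0.145 ] ang [20.5664 20.0303 21.4565 20.596 ]
cover 
 [[0.5852 0.3323]
 [0.6589 0.2137]
 [0.539  0.1389]
 [0.465  0.2585]] mid [0.562  0.2358] edges [0.1397 0.1414 0.1407 0.141 ] ang [31.8868 31.9542 31.7248 31.5354]
b1 [ 0.5789 -0.0353  0.022 ]
b2 [ 0.4897 -0.0231  0.022 ]
br1 [0.528 0.04  0.022]
br2 [0.4599 0.0613 0.022 ]
br3 [ 0.4142 -0.0523  0.022 ]
b1 scene [ 0.5833 -0.034   0.022 ]
b2 scene [ 0.4931 -0.0233  0.022 ]
h0 [ 0.4862 -0.2376  0.016 ] [ 0.4834 -0.2335  0.032 ]
h1 [ 0.5108 -0.3024  0.016 ] [ 0.5076 -0.2974  0.032 ]
c [ 0.554  -0.2194  0.016 ] [ 0.5503 -0.2155  0.032 ]
d [ 0.5784 -0.2831  0.016 ] [ 0.5744 -0.2783  0.032 ]
tray scene [[ 0.5727 -0.168   0.016 ]
 [ 0.6204 -0.301   0.016 ]
 [ 0.4901 -0.3493  0.016 ]
 [ 0.4404 -0.2209  0.016 ]] [ 0.5309 -0.2598  0.016 ]
spray [0.4752 0.4885 0.    ] [0.4946 0.4654 0.159 ]
```

```bash
cat >> h.py <<'E'
from scipy.spatial.transform import Rotation as Ro
np.set_printoptions(precision=4,suppress=True)
def down(deg):
    a=np.radians(deg); x=np.array([np.cos(a),np.sin(a),0]); z=np.array([0,0,-1.]); return np.array([x,np.cross(z,x),z]).T
def go(p,deg,show=True):
    s=r.state(); R=np.array(s["ee_rot"]); 
    t=R.T@(np.array(p)-s["ee_pos"])*100; a=Ro.from_matrix(R.T@down(deg)).as_rotvec()
    print("t",s["clock"],"shift cm",t.round(2),"turn",a.round(4),"pos",s["ee_pos"],"F",s["force"],"op",round(s["opening"],3))
E
python3 - <<'E'
from h import *
go([.56,-.03,.16],0)
E
```

```text
t 0.35 shift cm [-49.71  53.2    7.12] turn [0.0003 0.0005 1.195 ] pos [0.2477 0.6277 0.231 ] F [-0.4728  0.5593 -0.5525] op 0.998
```

```bash
python3 -m inch '[[[60,-49.7,53.2,3,0,0,1.195],[60,-49.7,53.2,3,0,0,1.195],[60,-49.7,53.2,3,0,0,1.195],[60,-49.7,53.2,3,0,0,1.195],[60,-49.7,53.2,3,0,0,1.195],[60,-49.7,53.2,3,0,0,1.195],[60,-49.7,53.2,3,0,0,1.195],[60,-49.7,53.2,3,0,0,1.195]]]'
python3 -c "
from h import *
go([.56,-.03,.16],0)"
```

```text
clock: 1.35
ee_pos: [0.4628, 0.1748, 0.2111]
ee_rot: [[1.0, -0.0, 0.001], [-0.0, -1.0, 0.0], [0.001, -0.0, -1.0]]
force: [1.3, 0.6, -1.3]
opening: 0.765
t 1.35 shift cm [ 9.72 20.48  5.11] turn [-0.0004 -0.0013 -0.0004] pos [0.4628 0.1748 0.2111] F [ 1.2771  0.6397 -1.2996] op 0.765
```

```bash
python3 -m inch '[[[60,7.2,20.5,3.1,0,0,0],[60,7.2,20.5,3.1,0,0,0],[60,7.2,20.5,3.1,0,0,0],[60,7.2,20.5,3.1,0,0,0],[60,7.2,20.5,3.1,0,0,0],[60,7.2,20.5,3.1,0,0,0],[60,7.2,20.5,3.1,0,0,0],[60,7.2,20.5,3.1,0,0,0]]]'
python3 -c "
from h import *
go([.56,-.03,.16],0)
f=eyes.grab_frame('wrist'); cv2.imwrite('pics/w1.png',f['color'][:,:,::-1]); print(f['position'])
for p in [(.58,-.035,.022),(.4905,-.0232,.022)]: print(proj(f,p))"
```

```text
clock: 2.35
ee_pos: [0.534, -0.0273, 0.18]
ee_rot: [[1.0, 0.002, 0.0], [0.002, -1.0, 0.0], [0.0, -0.0, -1.0]]
force: [0.2, 0.6, -0.0]
opening: 0.763
t 2.35 shift cm [2.6  0.28 2.  ] turn [-0.     -0.0004  0.0016] pos [ 0.534  -0.0273  0.18  ] F [ 0.1788  0.6426 -0.0497] op 0.763
[0.5346 0.0459 0.3232]
(np.float64(291.3305794670513), np.float64(182.32434482691676))
(np.float64(212.196133777032), np.float64(172.08873658686935))
```

View pics/w1.png

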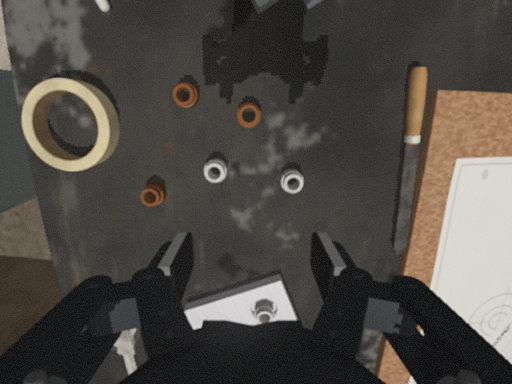

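The wrist view shows the two grey bushes at about (292,182) and (216,171) and the brown ones at (185,94), (249,115) and (152,196), which confirms the choice. I'll refine the positions from a crop.

```bash
python3 -c "
from h import *
f=eyes.grab_frame('wrist'); crop(f,190,145,320,225,6,'pics/w1c.png')
img=f['color'].astype(int)
for c in [(292,181),(216,171)]:
    y0,x0=c[1]-18,c[0]-18
    sub=img[y0:y0+36,x0:x0+36]; m=((sub.min(2)>125)).astype(np.uint8)
    n,l,s,ce=cv2.connectedComponentsWithStats(m); i=1+np.argmax(s[1:,4]); u,v=ce[i]+[x0,y0]
    print(s[i],u,v,pt(f,u,v,.022),pt(f,u,v,.012))
"
```

```text
[  7  11  23  19 234] 291.93589743589746 182.52136752136752 [ 0.5807 -0.0354  0.022 ] [ 0.5822 -0.0381  0.012 ]
[  6  10  23  20 245] 214.60816326530613 172.14285714285714 [ 0.4932 -0.0234  0.022 ] [ 0.4919 -0.0257  0.012 ]
```

View pics/w1c.png

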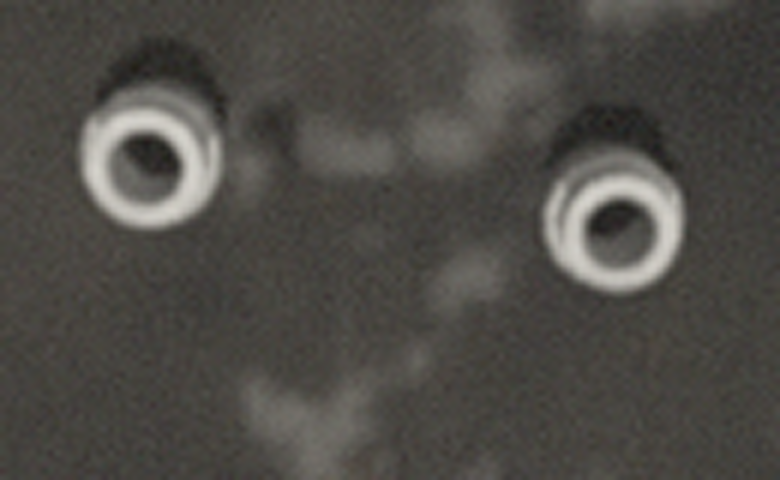

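```bash
python3 -c "
from h import *
go([.581,-.036,.009],0)"
```

```text
t 2.45 shift cm [ 4.69  0.85 17.09] turn [ 0.     -0.0003  0.0014] pos [ 0.5341 -0.0275  0.1799] F [ 0.8273 -0.2268 -0.3253] op 0.764
```

```bash
python3 -m inch '[[[60,4.7,0.85,5,0,0,0],[80,4.7,0.85,10,0,0,0],[100,4.7,0.85,14,0,0,0],[110,4.7,0.85,17.1,0,0,0],[110,4.7,0.85,17.1,0,0,0],[110,4.7,0.85,17.1,0,0,0],[230,4.7,0.85,17.1,0,0,0],[230,4.7,0.85,17.1,0,0,0]]]'
python3 -c "
from h import *
go([.581,-.036,.009],0)"
```

```text
clock: 3.45
ee_pos: [0.583, -0.0369, 0.0112]
ee_rot: [[1.0, 0.0, 0.004], [0.0, -1.0, -0.0], [0.004, 0.0, -1.0]]
force: [-0.8, -0.1, 4.8]
opening: 0.245
t 3.45 shift cm [-0.2  -0.09  0.22] turn [ 0.0003 -0.0037  0.    ] pos [ 0.583  -0.0369  0.0112] F [-0.7942 -0.0672  4.7884] op 0.245
```

```bash
python3 -m inch '[[[230,0,0,0,0,0,0],[230,0,0,0,0,0,0],[230,0,0,-0.5,0,0,0],[230,0,0,-3,0,0,0],[230,0,0,-6,0,0,0],[230,0,0,-9,0,0,0],[230,0,0,-9,0,0,0],[230,0,0,-9,0,0,0]]]'
python3 -c "
from h import *
go([.487,-.2395,.1],20.5)
f=eyes.grab_frame('wrist'); cv2.imwrite('pics/w2.png',f['color'][:,:,::-1])
f=eyes.grab_frame('scene'); crop(f,220,100,380,220,5,'pics/s2.png')"
```

```text
clock: 4.45
ee_pos: [0.5806, -0.0368, 0.0982]
ee_rot: [[1.0, 0.0, -0.001], [0.0, -1.0, 0.0], [-0.001, -0.0, -1.0]]
force: [-0.4, -0.2, -2.0]
opening: 0.244
t 4.45 shift cm [-9.36 20.27 -0.17] turn [-0.0001  0.0006 -0.3578] pos [ 0.5806 -0.0368  0.0982] F [-0.4124 -0.1769 -1.9932] op 0.244
```

View pics/w2.png

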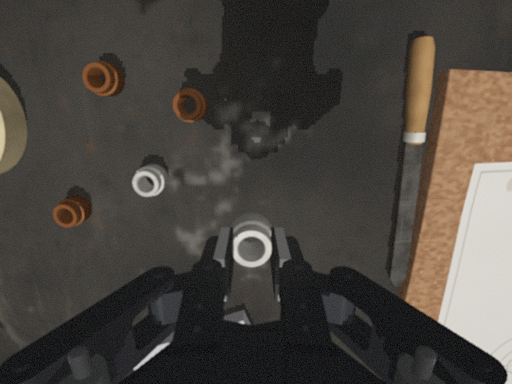

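View pics/s2.png

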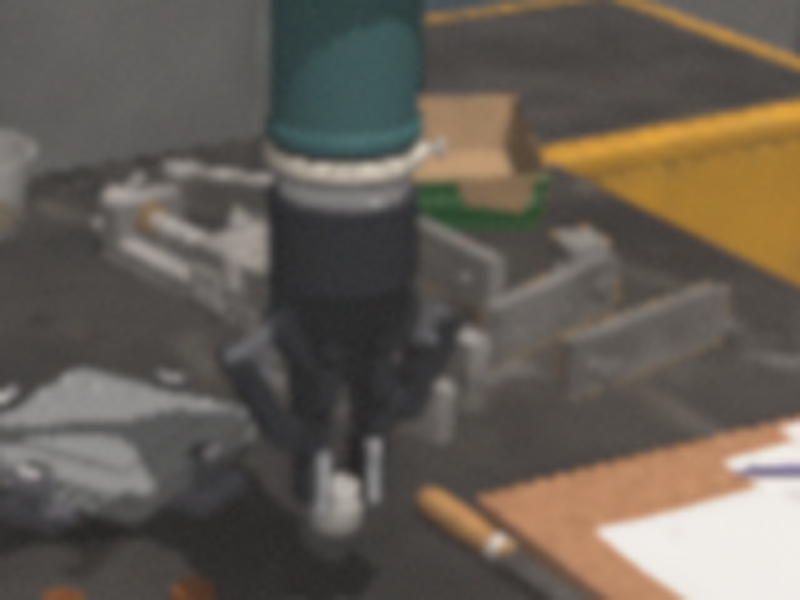

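```bash
python3 -c "
from h import *
f=eyes.grab_frame('wrist'); crop(f,202,200,302,300,6,'pics/w2c.png')
print(pt(f,252,248,.1097),r.state()['ee_pos'])
g=eyes.grab_frame('top'); crop(g,330,165,420,245,8,'pics/t3.png')"
```

```text
[ 0.5808 -0.0348  0.1097] [ 0.5798 -0.0367  0.097 ]
```

View pics/w2c.png

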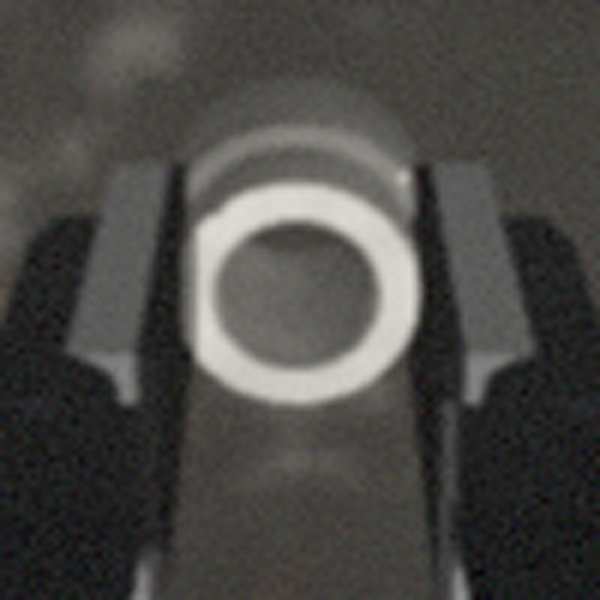

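View pics/t3.png

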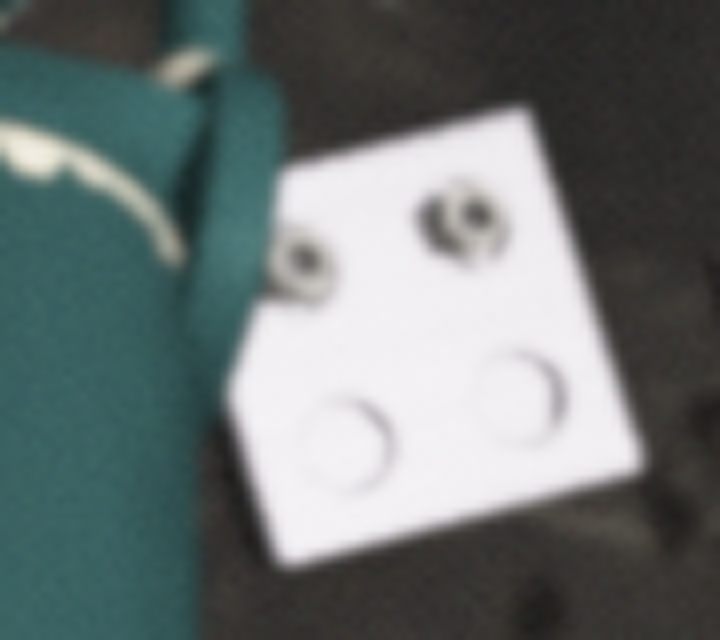

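```bash
python3 -m inch '[[[230,-7,26.7,0,0,0,0],[230,-7,26.7,0,0,0,0],[230,-7,26.7,0,0,0,0],[230,-7,26.7,0,0,0,0],[230,-7,26.7,0,0,0,0],[230,-7,26.7,0,0,0,0],[230,-7,26.7,0,0,0,0],[230,-7,26.7,0,0,0,0]]]'
python3 -c "
from h import *
go([.511,-.304,.021],0)
f=eyes.grab_frame('wrist'); crop(f,130,100,390,300,3,'pics/w3.png')
print(proj(f,(.487,-.2395,.016)),proj(f,(.5109,-.3031,.016)))"
```

```text
clock: 5.65
ee_pos: [0.5113, -0.3025, 0.0983]
ee_rot: [[1.0, 0.001, -0.001], [0.001, -1.0, 0.001], [-0.001, -0.001, -1.0]]
force: [0.1, 0.0, -0.9]
opening: 0.243
t 5.65 shift cm [-0.03  0.16  7.73] turn [-0.0007  0.0006  0.0015] pos [ 0.5113 -0.3025  0.0983] F [ 0.0528  0.0009 -0.936 ] op 0.243
(np.float64(220.53746473164102), np.float64(121.5572440688813)) (np.float64(250.39362872095796), np.float64(197.14991975257382))
```

View pics/w3.png

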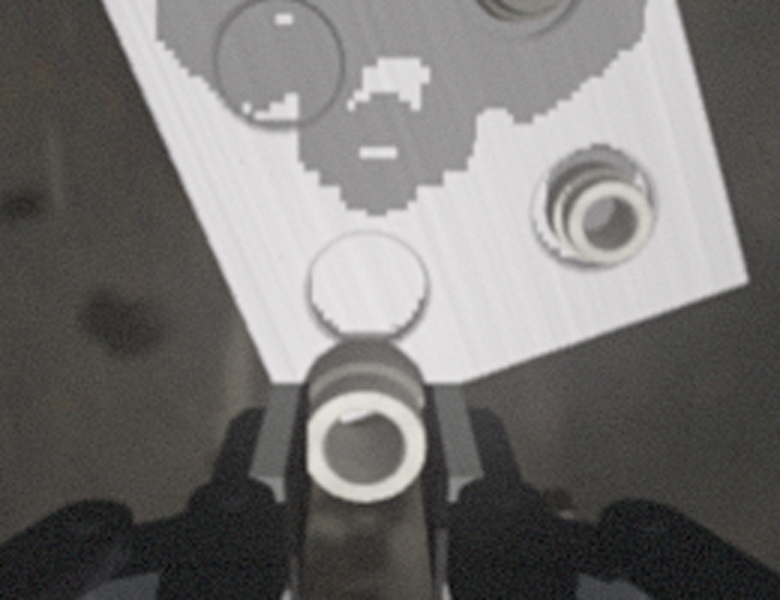

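The crop shows the hole1 mouth at about (252.5,195), hole0 at about (223,121), and the held bush upright with its top at about (252,248).

```bash
python3 -c "
from h import *
f=eyes.grab_frame('wrist'); 
print(pt(f,252.5,195.2,.016),pt(f,223.2,121.1,.016))
print('bush',pt(f,130+368/3-.3,100+446/3-.3,.1097), pt(f,130+368/3-.3,100+446/3-.3,.108),r.state()['ee_pos'])"
```

```text
[ 0.5129 -0.3014  0.016 ] [ 0.4893 -0.2392  0.016 ]
bush [ 0.5125 -0.3015  0.1097] [ 0.5125 -0.3024  0.108 ] [ 0.5115 -0.3026  0.0986]
```

```bash
python3 -m inch '[[[230,0,0,3,0,0,0],[230,0,0,5.5,0,0,0],[230,0,0,6.5,0,0,0],[230,0,0,7.2,0,0,0],[230,0,0,7.5,0,0,0],[230,0,0,7.7,0,0,0],[230,0,0,7.7,0,0,0],[230,0,0,7.7,0,0,0]]]'
python3 -c "
from h import *
go([.511,-.304,.021],0)"
```

```text
clock: 6.75
ee_pos: [0.5114, -0.3041, 0.0222]
ee_rot: [[1.0, -0.0, 0.001], [-0.0, -1.0, -0.0], [0.001, 0.0, -1.0]]
force: [0.1, -0.3, -0.3]
opening: 0.247
t 6.75 shift cm [-0.04 -0.01  0.12] turn [ 0.0004 -0.0006 -0.0001] pos [ 0.5114 -0.3041  0.0222] F [ 0.1058 -0.2904 -0.2517] op 0.247
```

```bash
python3 -m inch '[[[230,0,0,0.1,0,0,0],[230,0,0,0.15,0,0,0],[230,0,0,0.2,0,0,0],[230,0,0,0.2,0,0,0],[180,0,0,0.1,0,0,0],[150,0,0,0.1,0,0,0],[140,0,0,0.0,0,0,0],[140,0,0,0,0,0,0]]]'
python3 -c "
from h import *
go([.511,-.304,.1],0)"
```

```text
clock: 7.75
ee_pos: [0.5111, -0.3038, 0.0216]
ee_rot: [[1.0, -0.0, -0.0], [-0.0, -1.0, 0.0], [-0.0, -0.0, -1.0]]
force: [0.5, -0.2, -0.4]
opening: 0.447
t 7.75 shift cm [-0.01  0.02 -7.84] turn [-0.0001  0.0001 -0.    ] pos [ 0.5111 -0.3038  0.0216] F [ 0.485  -0.2155 -0.3711] op 0.447
```

```bash
python3 -m inch '[[[140,0,0,-2,0,0,0],[120,0,0,-5,0,0,0],[100,0,0,-8,0,0,0],[100,0,0,-8,0,0,0],[100,0,0,-8,0,0,0],[100,0,-6,-8,0,0,0],[100,0,-10,-8,0,0,0],[100,0,-10,-8,0,0,0]]]'
python3 -c "
from h import *
go([.493,-.024,.009],0)
f=eyes.grab_frame('wrist'); cv2.imwrite('pics/w4.png',f['color'][:,:,::-1])
f=eyes.grab_frame('scene'); crop(f,260,240,380,320,6,'pics/s4.png')"
```

```text
clock: 8.75
ee_pos: [0.5094, -0.2009, 0.0998]
ee_rot: [[1.0, 0.003, -0.004], [0.003, -1.0, 0.002], [-0.004, -0.002, -1.0]]
force: [-0.3, -0.1, -0.5]
opening: 0.606
t 8.75 shift cm [ -1.55 -17.67   9.13] turn [-0.0021  0.0037  0.0031] pos [ 0.5094 -0.2009  0.0998] F [-0.267  -0.082  -0.4942] op 0.606
```

View pics/w4.png

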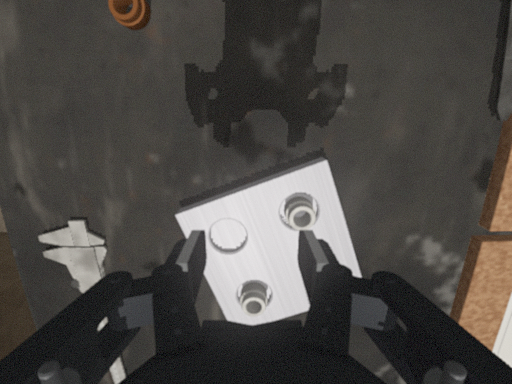

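View pics/s4.png

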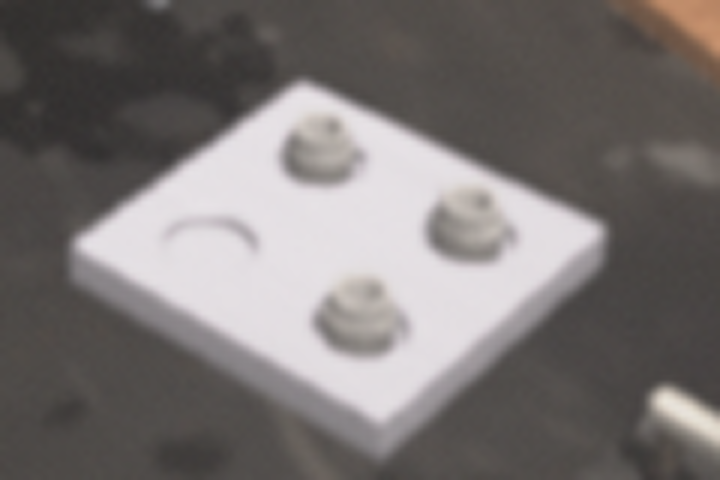

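The bush stands upright in hole1, at about (362,315) in the crop. Next is the second bush.

```bash
python3 -m inch '[[[100,-0.5,-6,0,0,0,0],[100,-1,-12,1,0,0,0],[100,-1.55,-17.7,3,0,0,0],[110,-1.55,-17.7,5,0,0,0],[110,-1.55,-17.7,7.5,0,0,0],[110,-1.55,-17.7,9.05,0,0,0],[110,-1.55,-17.7,9.05,0,0,0],[110,-1.55,-17.7,9.05,0,0,0]]]'
python3 -c "
from h import *
go([.4927,-.0237,.0095],0)"
```

```text
clock: 9.85
ee_pos: [0.4964, -0.0275, 0.0117]
ee_rot: [[1.0, -0.001, 0.001], [-0.001, -1.0, -0.0], [0.001, 0.0, -1.0]]
force: [-0.1, 0.2, -0.4]
opening: 0.567
t 9.85 shift cm [-0.37 -0.38  0.22] turn [ 0.0002 -0.0009 -0.0009] pos [ 0.4964 -0.0275  0.0117] F [-0.1454  0.2322 -0.3635] op 0.567
```

```bash
python3 -m inch '[[[110,-0.35,-0.35,0.15,0,0,0],[110,-0.35,-0.35,0.15,0,0,0],[230,-0.35,-0.35,0.15,0,0,0],[230,-0.35,-0.35,0.15,0,0,0],[230,-0.35,-0.35,0.15,0,0,0],[230,-0.35,-0.35,0.15,0,0,0],[230,-0.35,-0.35,-3,0,0,0],[230,-0.35,-0.35,-8.3,0,0,0]]]'
python3 -c "
from h import *
go([.488,-.2395,.1],0)
f=eyes.grab_frame('wrist'); crop(f,130,100,390,300,3,'pics/w5.png')"
```

```text
clock: 10.85
ee_pos: [0.4898, -0.0231, 0.0929]
ee_rot: [[1.0, 0.0, -0.006], [0.0, -1.0, 0.0], [-0.006, -0.0, -1.0]]
force: [1.5, -0.0, -0.8]
opening: 0.244
t 10.85 shift cm [-0.18 21.64 -0.72] turn [-0.0005  0.0056  0.    ] pos [ 0.4898 -0.0231  0.0929] F [ 1.4792 -0.0123 -0.7972] op 0.244
```

View pics/w5.png

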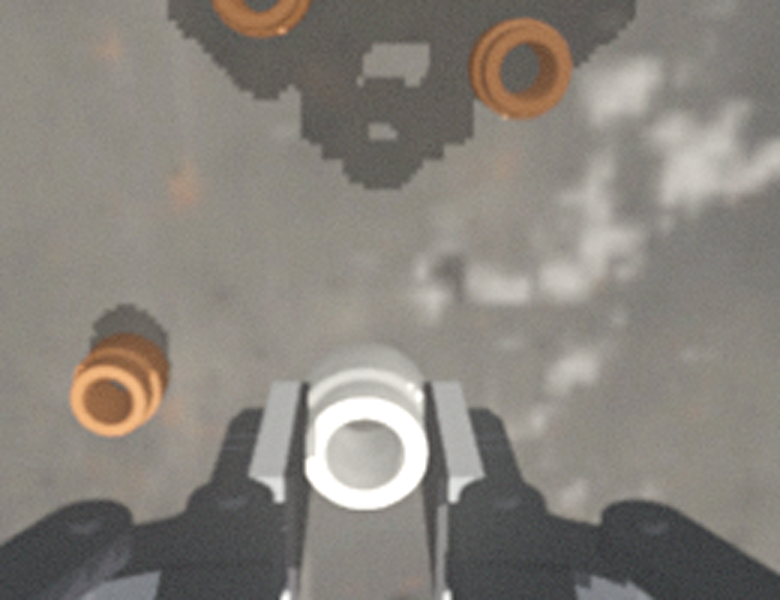

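```bash
python3 -m inch '[[[230,-0.2,6,-0.7,0,0,0],[230,-0.2,12,-0.7,0,0,0],[230,-0.2,18,-0.7,0,0,0],[230,-0.2,21.6,-0.7,0,0,0],[230,-0.2,21.6,-0.7,0,0,0],[230,-0.2,21.6,-0.7,0,0,0],[230,-0.2,21.6,-0.7,0,0,0],[230,-0.2,21.6,-0.7,0,0,0]]]'
python3 -c "
from h import *
go([.4875,-.2395,.0215],0)
f=eyes.grab_frame('wrist'); crop(f,130,100,390,300,3,'pics/w6.png')"
```

```text
clock: 11.9
ee_pos: [0.4902, -0.2382, 0.1011]
ee_rot: [[1.0, 0.002, -0.0], [0.002, -1.0, 0.0], [-0.0, -0.0, -1.0]]
force: [-0.1, -0.2, -0.6]
opening: 0.25
t 11.9 shift cm [-0.27  0.13  7.96] turn [-0.0002  0.0002  0.0016] pos [ 0.4902 -0.2382  0.1011] F [-0.144  -0.2193 -0.5883] op 0.25
```

View pics/w6.png

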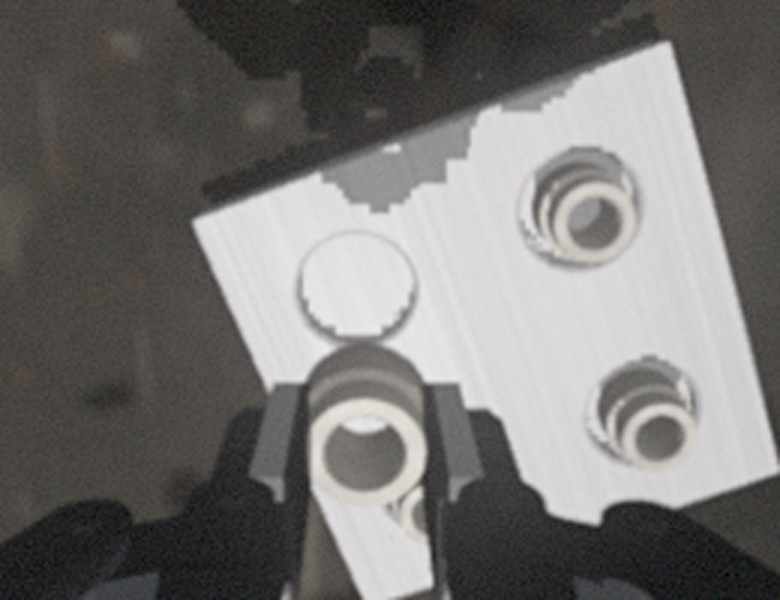

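```bash
python3 -m inch '[[[230,-0.3,0.1,3,0,0,0],[230,-0.3,0.1,5.5,0,0,0],[230,-0.3,0.1,6.7,0,0,0],[230,-0.3,0.1,7.4,0,0,0],[230,-0.3,0.1,7.7,0,0,0],[230,-0.3,0.1,8,0,0,0],[230,-0.3,0.1,8,0,0,0],[230,-0.3,0.1,8,0,0,0]]]'
python3 -c "
from h import *
go([.4875,-.2395,.0205],0)"
```

```text
clock: 12.95
ee_pos: [0.4875, -0.2405, 0.0216]
ee_rot: [[1.0, 0.0, 0.001], [0.0, -1.0, -0.0], [0.001, 0.0, -1.0]]
force: [-0.2, 0.6, -1.2]
opening: 0.247
t 12.95 shift cm [ 0.   -0.1   0.11] turn [ 0.0004 -0.0007  0.    ] pos [ 0.4875 -0.2405  0.0216] F [-0.1907  0.5624 -1.2122] op 0.247
```

```bash
python3 -m inch '[[[230,0,-0.05,0.1,0,0,0],[230,0,-0.05,0.15,0,0,0],[180,0,-0.05,0.1,0,0,0],[150,0,-0.05,0.05,0,0,0],[140,0,-0.05,0.05,0,0,0],[140,0,-0.05,0,0,0,0],[140,0,-0.05,-2,0,0,0],[140,0,-0.05,-5,0,0,0]]]'
python3 -m inch '[[[120,0,0,-3,0,0,0],[100,0,-6,-6,0,0,0],[100,0,-11,-6,0,0,0],[100,0,-11,-6,0,0,0],[100,0,-11,-6,0,0,0],[100,0,-11,-6,0,0,0],[100,0,-11,-6,0,0,0],[100,0,-11,-6,0,0,0]]]'
python3 -c "
from h import *
go([.4875,-.2395,.0205],0)
f=eyes.grab_frame('wrist'); crop(f,130,150,390,350,3,'pics/w7.png');cv2.imwrite('pics/w7f.png',f['color'][:,:,::-1])
f=eyes.grab_frame('scene'); crop(f,260,240,380,320,6,'pics/s7.png')
f=eyes.grab_frame('top'); crop(f,340,165,420,245,8,'pics/t7.png')"
```

```text
clock: 13.95
ee_pos: [0.4859, -0.2392, 0.0704]
ee_rot: [[1.0, -0.0, -0.003], [-0.0, -1.0, 0.002], [-0.003, -0.002, -1.0]]
force: [0.3, -0.7, -0.0]
opening: 0.45
clock: 14.95
ee_pos: [0.4871, -0.1305, 0.131]
ee_rot: [[1.0, -0.001, -0.0], [-0.001, -1.0, 0.0], [-0.0, -0.0, -1.0]]
force: [-0.3, -0.3, 0.1]
opening: 0.606
t 14.95 shift cm [ 0.06 10.9  11.05] turn [-0.0001  0.0004 -0.0012] pos [ 0.4871 -0.1305  0.131 ] F [-0.3037 -0.2896  0.1013] op 0.606
```

View pics/w7.png

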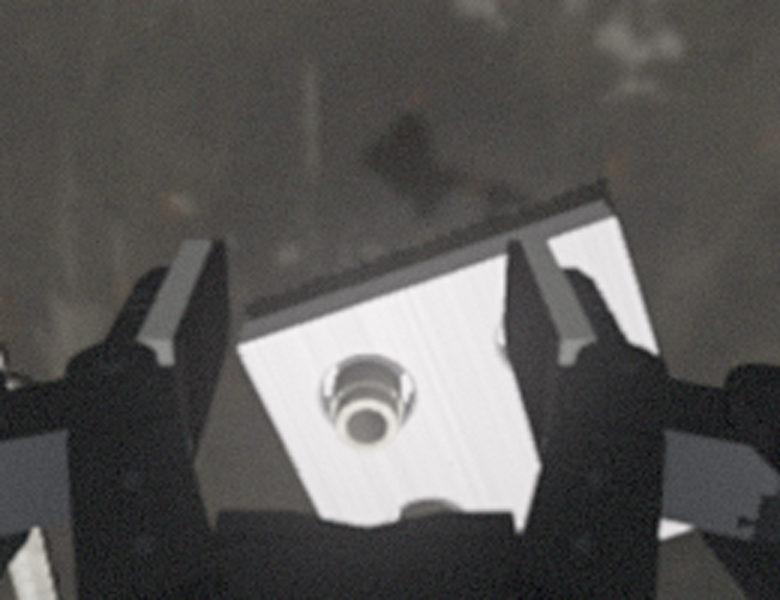

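View pics/s7.png

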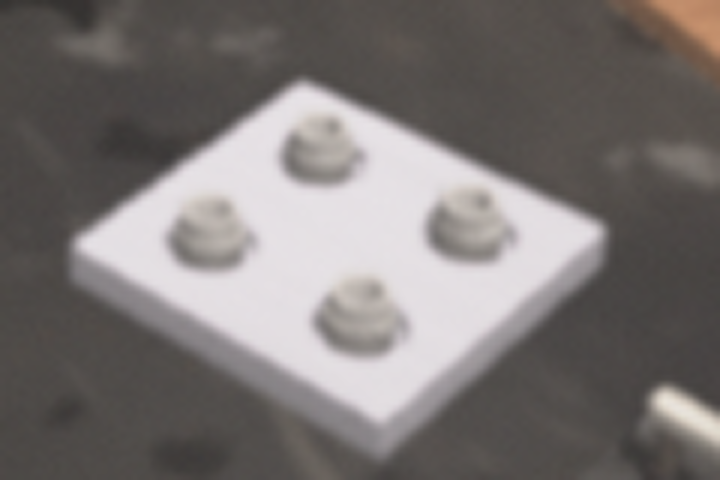

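View pics/t7.png

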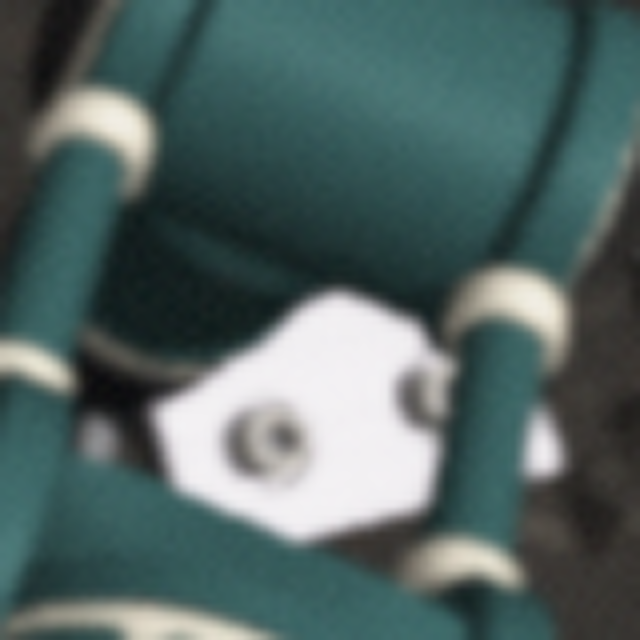

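All four bushes stand upright in neat rows, at about (322,148), (468,222), (210,232) and (362,315) in the scene crop. Next is the cover.

```bash
python3 -m inch '[[[100,0,-38,-3,0,0,0.23],[100,0,-38,-3,0,0,0.23],[100,0,-38,-3,0,0,0.23],[100,0,-38,-3,0,0,0.23],[100,0,-38,-3,0,0,0.23],[100,0,-38,-3,0,0,0.23],[100,0,-38,-3,0,0,0.23],[100,0,-38,-3,0,0,0.23]]]'
python3 -c "
from h import *
go([.4861,.2536,.13],-13.2)
f=eyes.grab_frame('wrist'); cv2.imwrite('pics/w8.png',f['color'][:,:,::-1])
c=np.array([.562,.2358])
a=np.radians(-58.2)
R=np.array([[np.cos(a),-np.sin(a)],[np.sin(a),np.cos(a)]])
for x,y in [(-70,-70),(70,-70),(70,70),(-70,70)]:
  q=c+R@np.array([x,y])/1e3; print(x,y,proj(f,[*q,.029]))
for s in (-15,15):
  q=c+R@(np.array([-78,0])/np.sqrt(2)*1)/1e3
d=np.array([np.cos(a+np.pi/4),np.sin(a+np.pi/4)]); n=np.array([-d[1],d[0]])
for s in (-.015,.015):
  for w in (.073,.083): print('ear',s,w,proj(f,[*(c-d*w+n*s),.063]))
"
```

```text
clock: 16.1
ee_pos: [0.487, 0.2505, 0.161]
ee_rot: [[0.974, -0.226, -0.0], [-0.226, -0.974, -0.001], [-0.0, 0.001, -1.0]]
force: [-0.1, -0.3, -0.3]
opening: 0.606
t 16.1 shift cm [-0.16 -0.28  3.1 ] turn [0.0008 0.0001 0.0025] pos [0.487  0.2505 0.161 ] F [-0.1003 -0.3329 -0.3321] op 0.606
-70 -70 (np.float64(229.00932098707258), np.float64(178.9781465673947))
70 -70 (np.float64(317.34638681239244), np.float64(262.90063747720444))
70 70 (np.float64(416.795657004402), np.float64(179.61260501070637))
-70 70 (np.float64(331.9875071921135), np.float64(77.63850135115587))
ear -0.015 0.073 (np.float64(254.3907017238186), np.float64(203.73508118366024))
ear -0.015 0.083 (np.float64(243.65364861106607), np.float64(203.71321249108638))
ear 0.015 0.073 (np.float64(254.5598592125282), np.float64(172.2814127913166))
ear 0.015 0.083 (np.float64(243.44552739626604), np.float64(172.25916639531798))
```

View pics/w8.png

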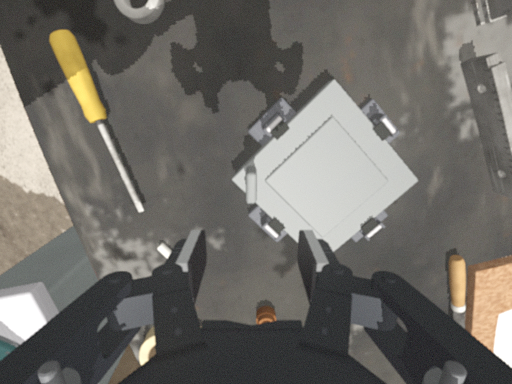

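```bash
python3 -c "
from h import *
f=eyes.grab_frame('wrist'); crop(f,220,70,420,265,4,'pics/w8c.png');crop(f,222,150,302,220,10,'pics/w8e.png')"
```

```text
(no output)
```

View pics/w8c.png

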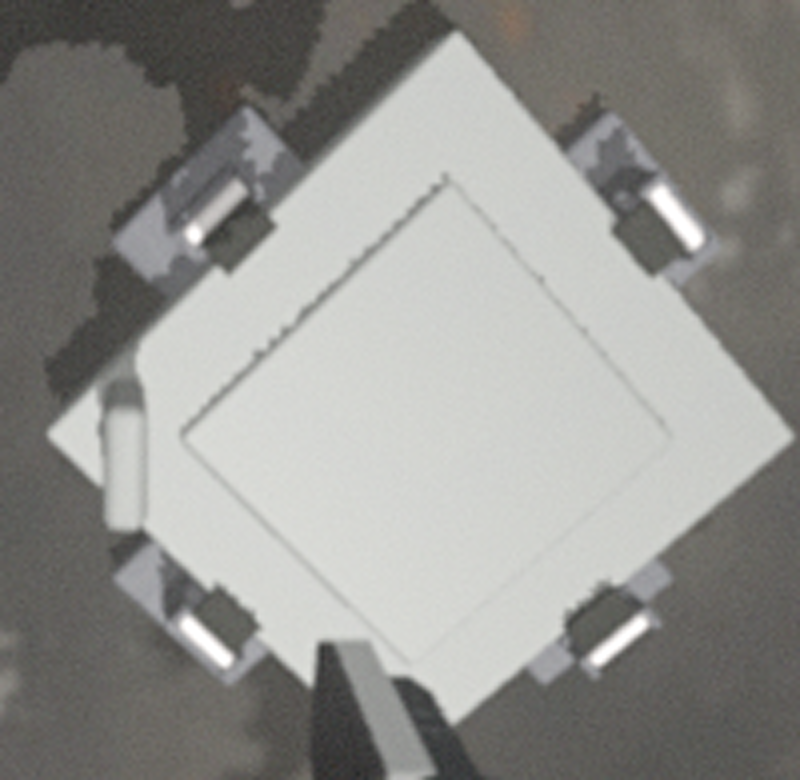

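View pics/w8e.png

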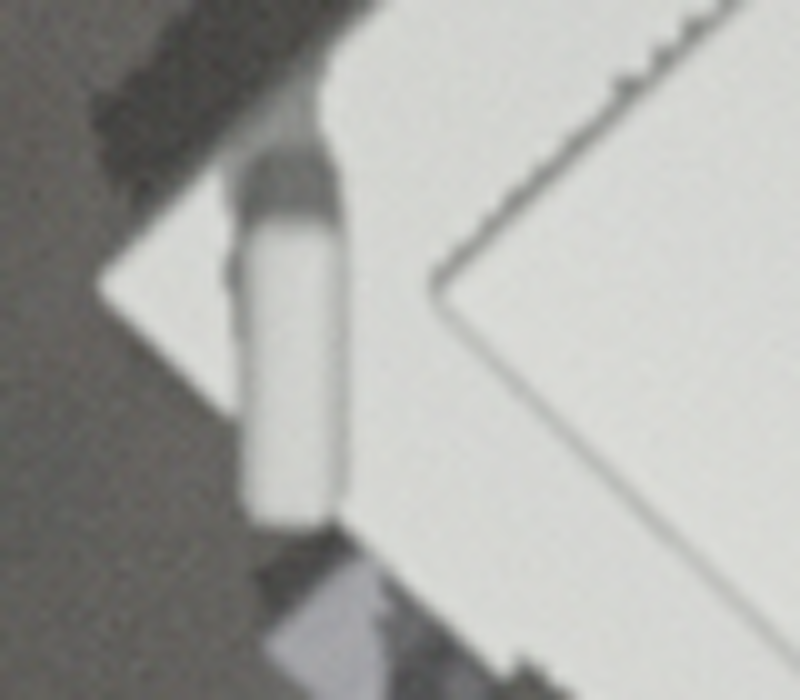

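```bash
python3 -c "
from h import *
f=eyes.grab_frame('wrist')
P=[pt(f,220+(x+.5)/4-.5,70+(y+.5)/4-.5,.029) for x,y in [(48,434),(458,30),(795,436),(455,722)]]
P=np.array(P)[:,:2]; print(P,P.mean(0))
d=P[2]-P[0]; print('diag',np.linalg.norm(d),np.degrees(np.arctan2(d[1],d[0])),(P[0]+P[2])/2)
e=P[1]-P[3]; print('diag2',np.linalg.norm(e),np.degrees(np.arctan2(e[1],e[0])),(P[1]+P[3])/2)
E=pt(f,250.9,186.6,.063); print('ear',E)
go([E[0],E[1],.10],-13.2)"
```

```text
[[0.4684 0.257 ]
 [0.5866 0.3301]
 [0.6597 0.2118]
 [0.5592 0.1497]] [0.5685 0.2372]
diag 0.1965293918984165 -13.297210370858135 [0.564  0.2344]
diag2 0.1824806429703878 81.355595414618 [0.5729 0.2399]
ear [0.488  0.2531 0.063 ]
t 16.25 shift cm [-0.   -0.48  6.07] turn [ 0.0012  0.0007 -0.0011] pos [0.487  0.2485 0.1607] F [ 0.0748 -0.7674 -0.2466] op 0.604
```

```bash
python3 -m inch '[[[100,0,-0.45,3,0,0,0],[100,0,-0.45,7,0,0,0],[100,0,-0.45,7,0,0,0],[100,0,-0.45,7,0,0,0],[120,0,-0.45,9,0,0,0],[130,0,-0.45,11,0,0,0],[130,0,-0.45,11.5,0,0,0],[130,0,-0.45,11.5,0,0,0]]]'
python3 -c "
from h import *
go([.4875,.253,.0365],-13.25)
f=eyes.grab_frame('wrist'); cv2.imwrite('pics/w9.png',f['color'][:,:,::-1])"
```

```text
clock: 17.25
ee_pos: [0.489, 0.2547, 0.0474]
ee_rot: [[0.974, -0.228, 0.001], [-0.228, -0.974, 0.001], [0.001, -0.001, -1.0]]
force: [0.1, -0.1, 0.4]
opening: 0.488
t 17.25 shift cm [-0.11  0.21  1.09] turn [-0.001  -0.0013  0.001 ] pos [0.489  0.2547 0.0474] F [ 0.0841 -0.1072  0.358 ] op 0.488
```

View pics/w9.png

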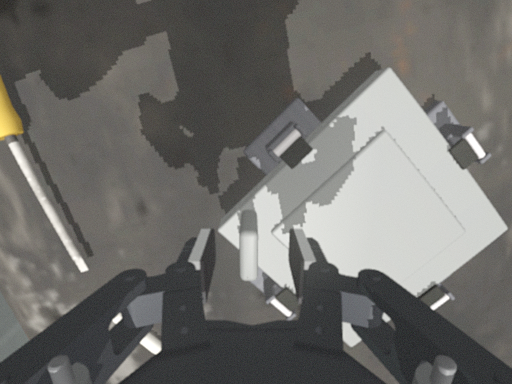

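```bash
python3 -m inch '[[[130,-0.1,0.15,0.6,0,0,0],[150,-0.1,0.15,1.05,0,0,0],[170,-0.1,0.15,1.05,0,0,0],[190,-0.1,0.15,1.05,0,0,0],[205,-0.1,0.15,1.05,0,0,0],[215,-0.1,0.15,1.05,0,0,0],[250,-0.1,0.15,1.05,0,0,0],[250,-0.1,0.15,1.05,0,0,0]]]'
python3 -m inch '[[[250,0,0,0,0,0,0],[250,0,0,0,0,0,0],[250,0,0,0,0,0,0],[250,0,0,0,0,0,0],[250,0,0,0,0,0,0],[250,0,0,0,0,0,0],[250,0,0,0,0,0,0],[250,0,0,0,0,0,0]]]'
python3 -c "
from h import *
go([.4875,.253,.0365],-13.25)
f=eyes.grab_frame('wrist'); cv2.imwrite('pics/w10.png',f['color'][:,:,::-1])
f=eyes.grab_frame('scene'); crop(f,190,130,290,220,7,'pics/s10.png')"
```

```text
clock: 18.3
ee_pos: [0.4871, 0.2534, 0.036]
ee_rot: [[0.974, -0.228, 0.0], [-0.228, -0.974, 0.0], [0.0, -0.0, -1.0]]
force: [0.6, 0.3, 1.1]
opening: 0.103
clock: 19.3
ee_pos: [0.4871, 0.2534, 0.036]
ee_rot: [[0.974, -0.228, 0.0], [-0.228, -0.974, 0.0], [0.0, -0.0, -1.0]]
force: [-0.3, 0.3, 5.4]
opening: 0.108
t 19.3 shift cm [ 0.05  0.03 -0.05] turn [-0.0003 -0.0004  0.0012] pos [0.4871 0.2534 0.036 ] F [-0.2575  0.3271  5.381 ] op 0.108
```

View pics/w10.png

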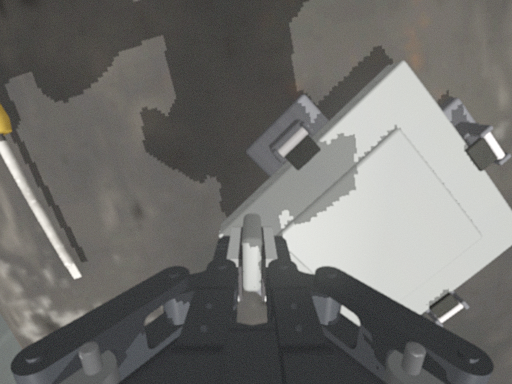

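View pics/s10.png

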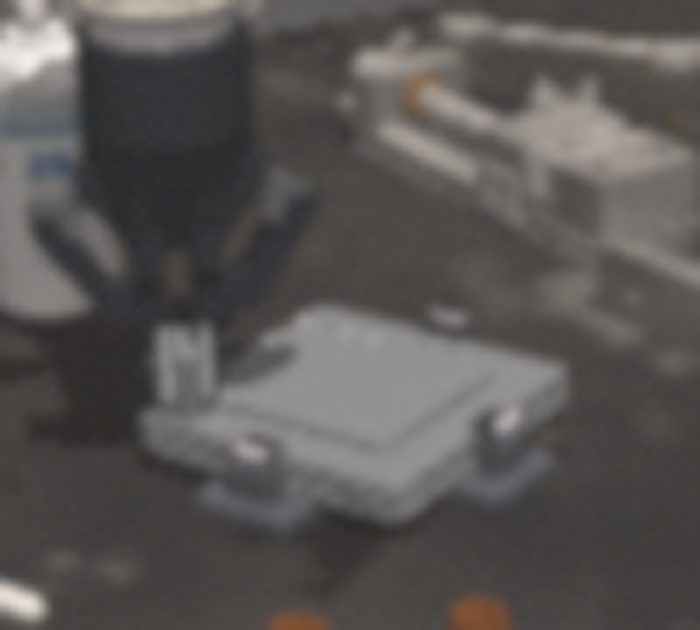

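```bash
python3 -c "
import numpy as np
for th in np.linspace(.0155,.108,7):
  c,s=np.cos(th),np.sin(th);px,pz=17.75,1.1
  print(round(th,4), 'tx',round(px*(1-c)+pz*s,3),'tz',round(pz*(1-c)-px*s,3))"
```

```text
0.0155 tx 0.019 tz -0.275
0.0309 tx 0.042 tz -0.548
0.0463 tx 0.07 tz -0.821
0.0618 tx 0.102 tz -1.093
0.0772 tx 0.138 tz -1.365
0.0926 tx 0.178 tz -1.636
0.108 tx 0.222 tz -1.907
```

```bash
python3 -m inch '[[[250,0.02,0,-0.25,0,-0.0155,0],[250,0.04,0,-0.52,0,-0.031,0],[250,0.07,0,-0.78,0,-0.0463,0],[250,0.1,0,-1.05,0,-0.0618,0],[250,0.14,0,-1.32,0,-0.0772,0],[250,0.18,0,-1.6,0,-0.0926,0],[250,0.22,0,-1.87,0,-0.108,0],[250,0.22,0,-1.87,0,-0.108,0]]]'
python3 -c "
from h import *
s=r.state();print(s['ee_pos'],s['ee_rot'],s['torque'])
f=eyes.grab_frame('scene'); crop(f,190,130,290,220,7,'pics/s11.png')
f=eyes.grab_frame('wrist'); cv2.imwrite('pics/w11.png',f['color'][:,:,::-1])"
```

```text
clock: 20.4
ee_pos: [0.4889, 0.2528, 0.0547]
ee_rot: [[0.968, -0.229, -0.106], [-0.227, -0.974, 0.025], [-0.109, 0.0, -0.994]]
force: [-1.2, 0.3, -1.5]
opening: 0.107
[0.4889 0.2528 0.0547] [[ 0.9677 -0.2287 -0.1062]
 [-0.2273 -0.9735  0.0248]
 [-0.109   0.0002 -0.994 ]] [0.0816 0.1218 0.0713]
```

View pics/s11.png

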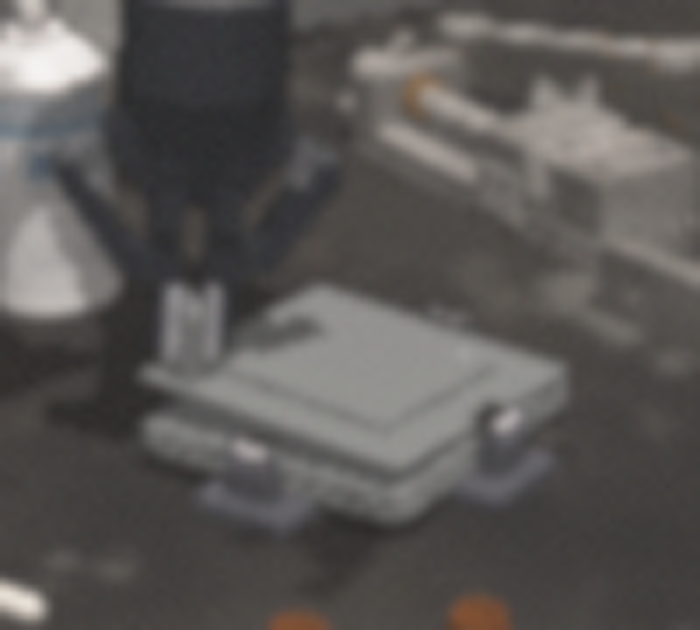

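View pics/w11.png

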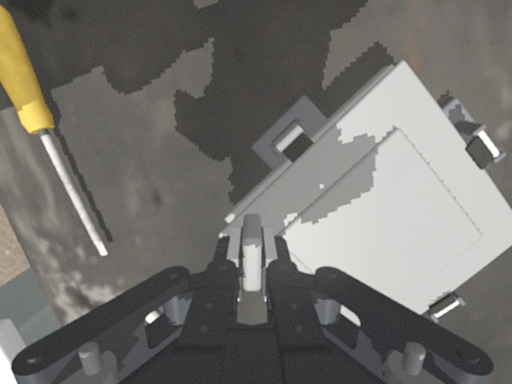

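The near corner is up about 2 cm, the near lips have let go and the far corner is still down. I'll continue to about 4 cm.

```bash
python3 -m inch '[[[250,0.02,0,-0.25,0,-0.0155,0],[250,0.04,0,-0.52,0,-0.031,0],[250,0.07,0,-0.79,0,-0.0463,0],[250,0.1,0,-1.06,0,-0.0618,0],[250,0.14,0,-1.34,0,-0.0772,0],[250,0.18,0,-1.61,0,-0.0926,0],[250,0.22,0,-1.88,0,-0.108,0],[250,0.22,0,-1.88,0,-0.108,0]]]'
python3 -c "
from h import *
s=r.state();R=np.array(s['ee_rot']);print(s['ee_pos'],R,s['torque'])
for d,n in ((.019,'near'),(.0,'x')): pass
T=np.array(s['ee_pos']); print('near',T+R@[-.015,0,.011],'far',T+R@[.1715,0,.011])
f=eyes.grab_frame('scene'); crop(f,190,130,290,220,7,'pics/s12.png')
f=eyes.grab_frame('wrist'); cv2.imwrite('pics/w12.png',f['color'][:,:,::-1])"
```

```text
clock: 21.5
ee_pos: [0.4929, 0.2518, 0.0729]
ee_rot: [[0.951, -0.228, -0.21], [-0.223, -0.974, 0.049], [-0.216, 0.0, -0.976]]
force: [-3.4, 0.5, -0.3]
opening: 0.107
[0.4929 0.2518 0.0729] [[ 0.9507 -0.2283 -0.2099]
 [-0.223  -0.9736  0.049 ]
 [-0.2156  0.0003 -0.9765]] [0.1205 0.3485 0.0857]
near [0.4763 0.2557 0.0654] far [0.6537 0.2141 0.0251]
```

View pics/s12.png

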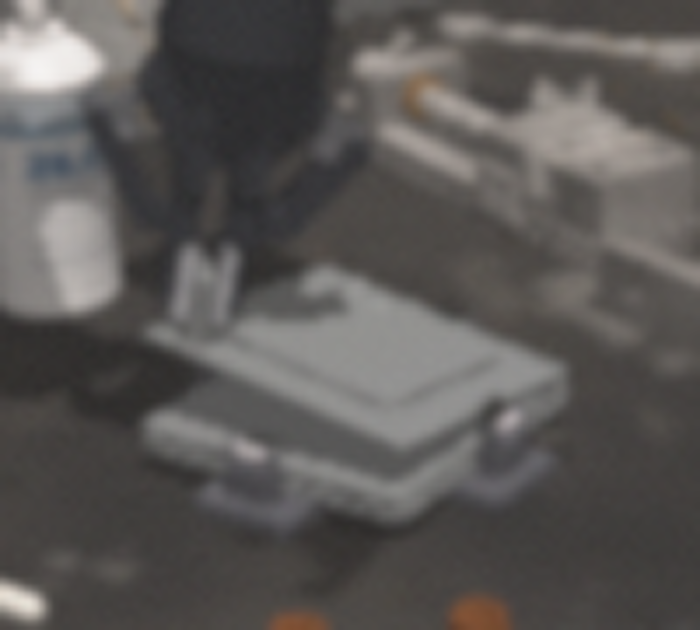

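View pics/w12.png

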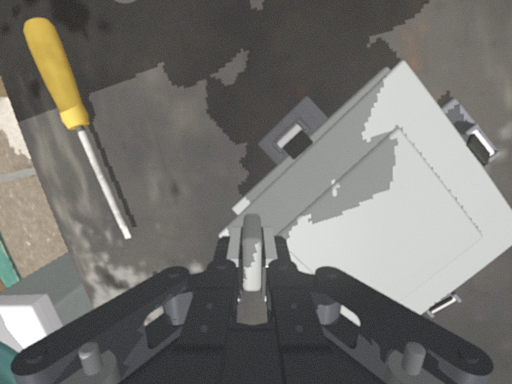

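The near corner is at z=0.065, 40 mm up, and the far corner is still resting at 0.025. Now I'll lift the whole cover.

```bash
python3 -m inch '[[[250,-0.11,0,-0.49,0,0,0],[250,-0.22,0,-0.98,0,0,0],[250,-0.32,0,-1.46,0,0,0],[250,-0.54,0,-2.44,0,0,0],[250,-0.86,0,-3.9,0,0,0],[250,-1.29,0,-5.86,0,0,0],[250,-1.94,0,-8.8,0,0,0],[250,-1.94,0,-8.8,0,0,0]]]'
python3 -c "
from h import *
s=r.state();R=np.array(s['ee_rot']);T=np.array(s['ee_pos'])
print(s['opening'],'near',T+R@[-.015,0,.011],'far',T+R@[.1715,0,.011])
f=eyes.grab_frame('scene'); crop(f,170,90,290,220,5,'pics/s13.png')
f=eyes.grab_frame('wrist'); cv2.imwrite('pics/w13.png',f['color'][:,:,::-1])"
```

```text
clock: 22.6
ee_pos: [0.4957, 0.2528, 0.167]
ee_rot: [[0.953, -0.228, -0.201], [-0.222, -0.974, 0.052], [-0.208, -0.004, -0.978]]
force: [-0.9, 0.9, -1.7]
opening: 0.106
0.10556049243791646 near [0.4792 0.2567 0.1593] far [0.6568 0.2153 0.1205]
```

View pics/s13.png

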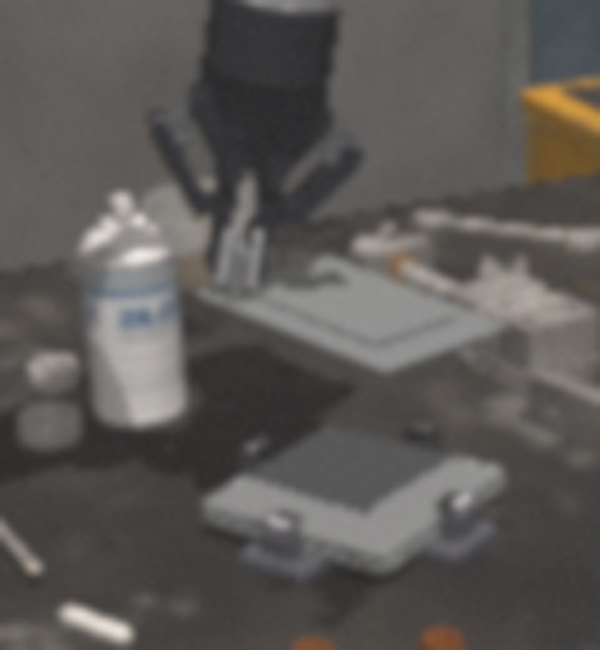

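View pics/w13.png

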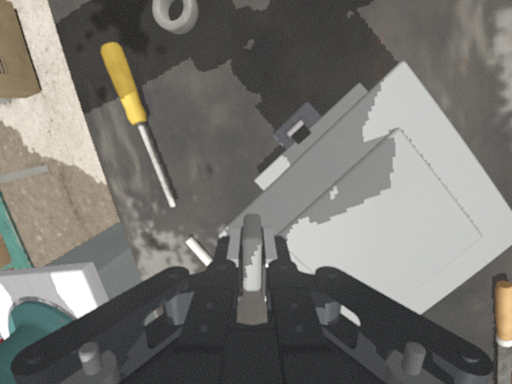

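```bash
python3 -c "
from h import *
go([.485,.20,.167],-16)
go([.475,.0,.167],-20)"
```

```text
t 22.7 shift cm [ 0.29  5.25 -0.43] turn [0.0046 0.2146 0.0492] pos [0.4933 0.2519 0.1635] F [ 0.1032  0.9572 -2.2554] op 0.103
t 22.7 shift cm [ 3.79 24.95 -1.21] turn [0.0121 0.2145 0.1187] pos [0.4933 0.2519 0.1635] F [ 0.1032  0.9572 -2.2554] op 0.103
```

```bash
python3 -m inch '[[[250,0.1,1,-0.2,0.002,0.05,0.012],[250,0.3,3,-0.4,0.003,0.1,0.024],[250,0.8,6,-0.5,0.004,0.15,0.04],[250,1.5,10,-0.7,0.006,0.2,0.06],[250,2.2,14,-0.9,0.008,0.2145,0.08],[250,2.8,18.5,-1,0.01,0.2145,0.1],[250,3.4,22.5,-1.1,0.012,0.2145,0.119],[250,3.8,25,-1.2,0.0121,0.2145,0.119]]]'
python3 -c "
from h import *
go([.46,-.2269,.14],-24.5)"
```

```text
clock: 23.7
ee_pos: [0.4729, -0.0022, 0.1648]
ee_rot: [[0.939, -0.344, -0.005], [-0.344, -0.939, -0.001], [-0.004, 0.002, -1.0]]
force: [0.6, -0.6, -1.4]
opening: 0.105
t 23.7 shift cm [ 6.52 21.54  2.5 ] turn [0.0022 0.0041 0.0769] pos [ 0.4729 -0.0022  0.1648] F [ 0.6352 -0.5718 -1.3625] op 0.105
```

```bash
python3 -m inch '[[[250,0.8,3,0,0,0,0.015],[250,2,7,0,0,0,0.03],[250,3.3,11,0.3,0,0,0.045],[250,4.6,15,0.8,0,0,0.06],[250,5.8,19,1.5,0,0,0.077],[250,6.5,21.5,2.5,0,0,0.077],[250,6.5,21.5,2.5,0,0,0.077],[250,6.5,21.5,2.5,0,0,0.077]]]'
python3 -c "
from h import *
go([.46,-.2269,.127],-24.5)
f=eyes.grab_frame('scene'); crop(f,230,190,390,320,5,'pics/s14.png')
f=eyes.grab_frame('wrist'); cv2.imwrite('pics/w14.png',f['color'][:,:,::-1])
f=eyes.grab_frame('top'); crop(f,330,150,430,250,6,'pics/t14.png')"
```

```text
clock: 24.7
ee_pos: [0.4613, -0.224, 0.1406]
ee_rot: [[0.91, -0.414, -0.003], [-0.414, -0.91, 0.001], [-0.004, 0.0, -1.0]]
force: [-0.7, -0.5, -1.7]
opening: 0.106
t 24.7 shift cm [0.   0.32 1.36] turn [0.0003 0.0035 0.0009] pos [ 0.4613 -0.224   0.1406] F [-0.6664 -0.4538 -1.6768] op 0.106
```

View pics/s14.png

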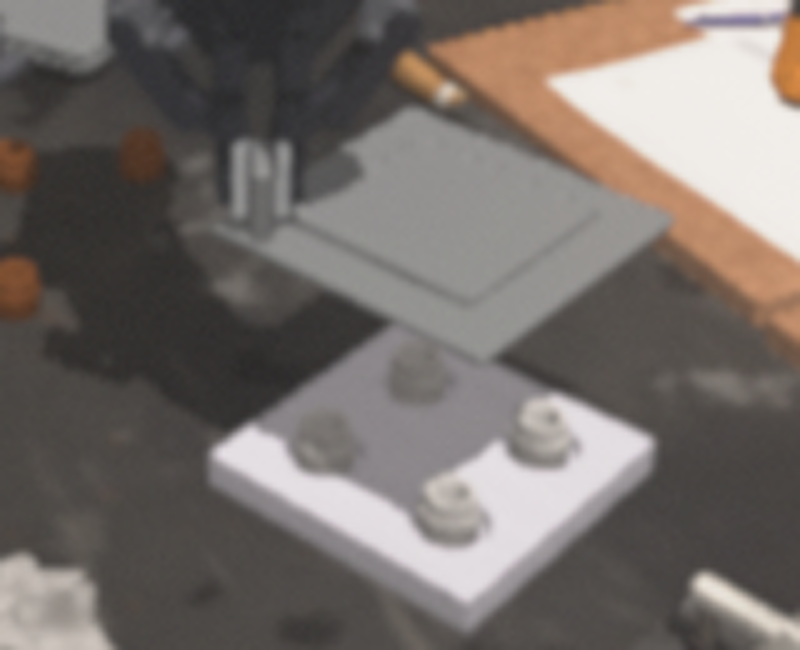

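View pics/t14.png

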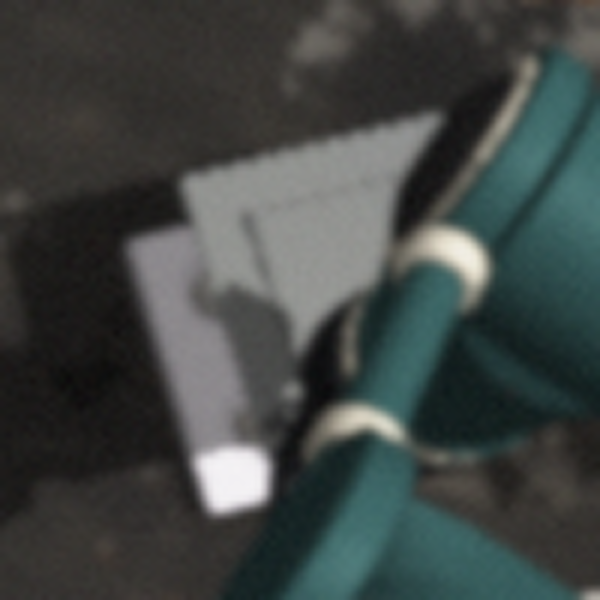

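View pics/w14.png

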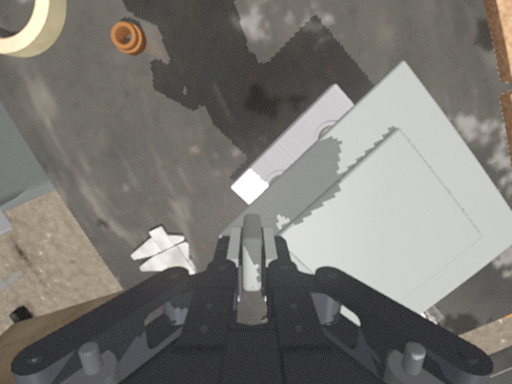

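```bash
python3 -m inch '[[[250,0,0.1,0.4,0,0.003,0],[250,0,0.25,0.8,0,0.003,0],[250,0,0.25,1.2,0,0.003,0],[250,0,0.25,1.36,0,0.003,0],[250,0,0.25,1.36,0,0.003,0],[250,0,0.25,1.36,0,0.003,0],[250,0,0.25,1.36,0,0.003,0],[250,0,0.25,1.36,0,0.003,0]]]'
python3 -c "
from h import *
go([.46,-.2269,.127],-24.5)
s=r.state();R=np.array(s['ee_rot']);T=np.array(s['ee_pos']);print(R)
m=T+R@[.078,0,.011]; print('mid',m)
q=Ro.from_euler('z',45,degrees=True).as_matrix()
for cam in ('scene','top'):
  f=eyes.grab_frame(cam); img=f['color'][:,:,::-1].copy()
  k=5; u0,v0=(230,170) if cam=='scene' else (330,140)
  big=cv2.resize(img[v0:v0+120,u0:u0+160],None,fx=k,fy=k,interpolation=cv2.INTER_CUBIC)
  a=np.radians(20.5)
  for z,c,col in ((.120,m[:2],(0,0,255)),(.016,np.array([.531,-.2592]),(0,255,0))):
    for x,y in ((-.07,-.07),(.07,-.07),(.07,.07),(-.07,.07)):
      w=[c[0]+x*np.cos(a)-y*np.sin(a),c[1]+x*np.sin(a)+y*np.cos(a),z]
      u,v=proj(f,w); cv2.circle(big,(int((u-u0+.5)*k),int((v-v0+.5)*k)),4,col,1)
  cv2.imwrite(f'pics/{cam}15.png',big)
"
```

```text
clock: 25.85
ee_pos: [0.4611, -0.2272, 0.1282]
ee_rot: [[0.91, -0.414, 0.001], [-0.414, -0.91, -0.002], [0.002, 0.001, -1.0]]
force: [-0.0, 0.3, -1.4]
opening: 0.11
t 25.85 shift cm [-0.12  0.02  0.12] turn [ 0.001  -0.0021  0.0012] pos [ 0.4611 -0.2272  0.1282] F [-0.0277  0.257  -1.4052] op 0.11
[[ 0.9105 -0.4136  0.0015]
 [-0.4136 -0.9105 -0.0018]
 [ 0.0021  0.001  -1.    ]]
mid [ 0.5322 -0.2595  0.1173]
```

View pics/scene15.png

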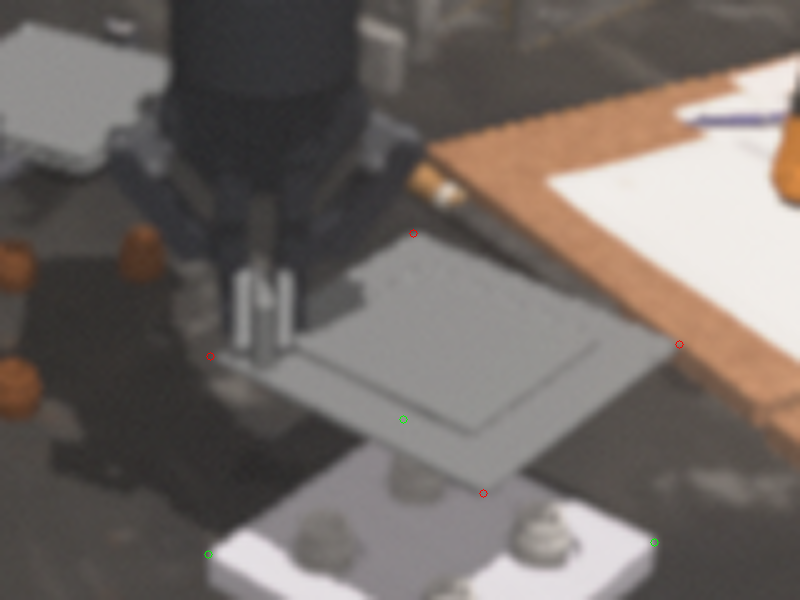

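View pics/top15.png

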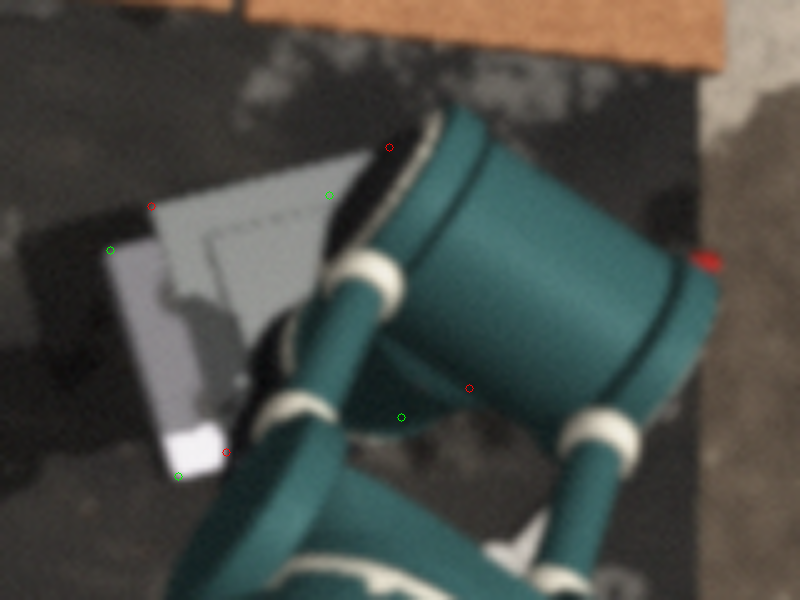

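```bash
python3 -c "
from h import *
f=eyes.grab_frame('top'); crop(f,345,160,415,240,8,'pics/t16.png')
f=eyes.grab_frame('scene'); crop(f,265,200,375,310,6,'pics/s16.png')
f=eyes.grab_frame('wrist'); crop(f,210,40,512,260,2.6,'pics/w16.png')
print(r.state()['ee_pos'])"
```

```text
[ 0.4611 -0.2272  0.1281]
```

View pics/t16.png

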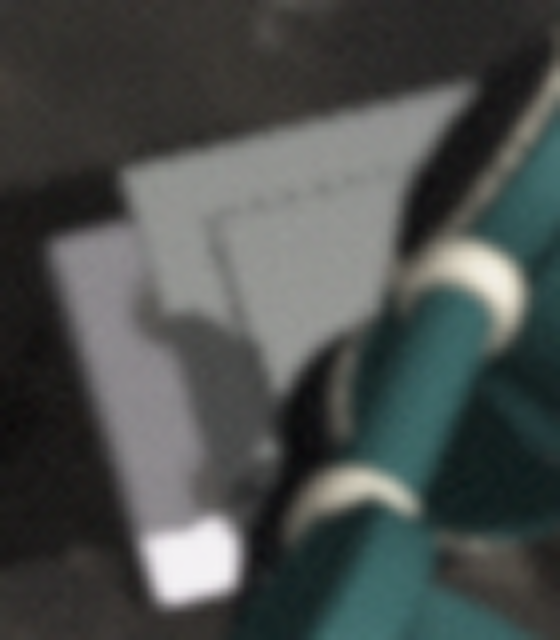

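View pics/s16.png

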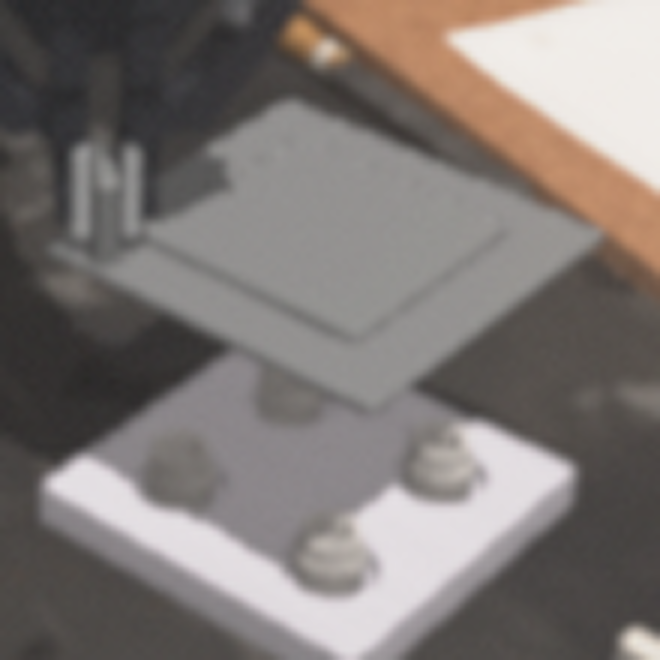

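View pics/w16.png

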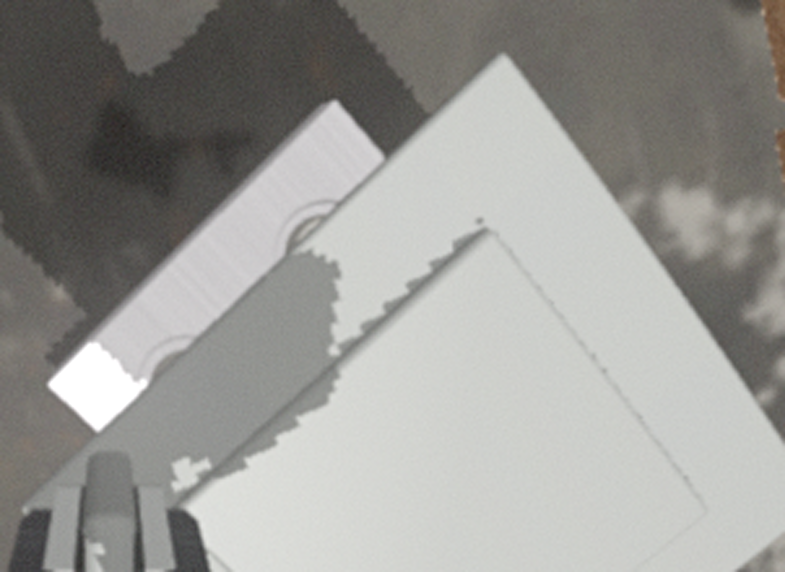

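```bash
python3 -c "
from h import *
def C(n,k,u0,v0):
  f=eyes.grab_frame(n); return lambda x,y,z: pt(f,u0+(x+.5)/k-.5,v0+(y+.5)/k-.5,z)[:2]
zc=.1213
a=np.radians(20.5);Rt=np.array([[np.cos(a),-np.sin(a)],[np.sin(a),np.cos(a)]])
def rep(n,p,corner): print(n,corner,'centre implied',p-Rt@np.array(corner)*.07)
t=C('top',8,345,160)
rep('top tray',t(46,240,.016),(1,1));rep('top tray',t(157,610,.016),(-1,1));rep('top cover',t(120,172,zc),(1,1))
s=C('scene',6,265,200)
rep('sc tray',s(42,487,.016),(-1,1));rep('sc tray',s(577,474,.016),(1,-1))
rep('sc cover',s(603,236,zc),(1,-1));rep('sc cover',s(372,411,zc),(-1,-1));rep('sc cover',s(290,97,zc),(1,1))
w=C('wrist',2.6,210,40)
rep('w tray',w(48,383,.016),(-1,1));rep('w tray',w(333,100,.016),(1,1))
rep('w cover',w(505,55,zc),(1,1));rep('w cover',w(22,510,zc),(-1,1))
x=w(333,100,.016)-w(48,383,.016);print(np.degrees(np.arctan2(x[1],x[0])))
x=w(505,55,zc)-w(22,510,zc);print(np.degrees(np.arctan2(x[1],x[0])),np.linalg.norm(x))
"
```

```text
top tray (1, 1) centre implied [ 0.5305 -0.2556]
top tray (-1, 1) centre implied [ 0.5274 -0.2565]
top cover (1, 1) centre implied [ 0.5311 -0.2588]
sc tray (-1, 1) centre implied [ 0.531  -0.2608]
sc tray (1, -1) centre implied [ 0.5306 -0.2609]
sc cover (1, -1) centre implied [ 0.5291 -0.2621]
sc cover (-1, -1) centre implied [ 0.532 -0.261]
sc cover (1, 1) centre implied [ 0.5333 -0.2603]
w tray (-1, 1) centre implied [ 0.5315 -0.2591]
w tray (1, 1) centre implied [ 0.5309 -0.2584]
w cover (1, 1) centre implied [ 0.5326 -0.2608]
w cover (-1, 1) centre implied [ 0.5335 -0.2603]
20.859199402009324
20.44822342621567 0.13890338132968194
```

```bash
python3 -m inch '[[[250,-0.1,-0.04,0.05,0,0,0],[250,-0.2,-0.08,0.1,0,-0.001,0],[250,-0.2,-0.08,0.1,0,-0.001,0],[250,-0.2,-0.08,0.1,0,-0.001,0],[250,-0.2,-0.08,0.1,0,-0.001,0],[250,-0.2,-0.08,0.1,0,-0.001,0],[250,-0.2,-0.08,0.1,0,-0.001,0],[250,-0.2,-0.08,0.1,0,-0.001,0]]]'
python3 -c "
from h import *
s=r.state();R=np.array(s['ee_rot']);T=np.array(s['ee_pos']);print(R,s['qd'],s['opening'],s['force'])
print('mid',T+R@[.078,0,.011])
f=eyes.grab_frame('scene'); cv2.imwrite('pics/final.png',f['color'][:,:,::-1])"
```

```text
clock: 27.25
ee_pos: [0.4596, -0.2256, 0.1271]
ee_rot: [[0.91, -0.414, 0.0], [-0.414, -0.91, -0.001], [0.001, 0.001, -1.0]]
force: [0.5, -0.4, -1.4]
opening: 0.109
[[ 0.9105 -0.4136  0.0004]
 [-0.4136 -0.9105 -0.0013]
 [ 0.0009  0.001  -1.    ]] [ 0.0001 -0.0014 -0.0006  0.0003  0.0001 -0.0006] 0.10905706104293361 [ 0.4877 -0.4401 -1.4381]
mid [ 0.5306 -0.2579  0.1161]
```

View pics/final.png

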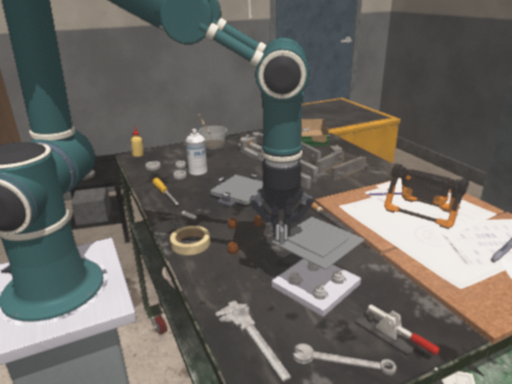

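The final view shows the cover held level over the tray at about (320,243), the bushes standing in the tray at about (320,285), and the spray can untouched at (196,155). I'm handing the job in.

```bash
python3 -c "
from cell import r
print(r.close_job())"
```

```text
the job is handed in; nothing more can be done
None
```

The job is done and handed in at 27.3 s, well inside the 72 s limit; I was given no verdict.

- **Bushes:** Both grey bushes stand upright in the two empty recesses. The scene picture showed all four in neat rows. The brown look-alikes were left alone.
- **Peel:** I gripped the cover by its ear and tilted it about the far corner. The computed positions put the near corner 40 mm up while the far corner was still on the stack (z = 25 mm). Only then did I lift the whole cover away.
- **Final pose:** The arm is still and holding the cover at a 9 mm grip opening. The cover's tilt is about 0.1°. Its underside is at z = 116 mm, 100 mm above the tray's top face.
- **Centring:** The computed cover centre is (0.531, -0.258). The three cameras put the tray centre at about (0.530 ± 0.002, -0.259 ± 0.003), so centring is good to about 2–3 mm.
- **Camera disagreement:** The cameras differed by up to about 5 mm on the tray's y position. I corrected the last 2 mm from cover and tray corners measured in the same camera. I did not remeasure the corners after that final nudge.
- **Spray can:** It stood undisturbed in the last view.

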